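Release the drives from a dead dock and pack them

TASK

The grey drive dock has died with its drives locked in. Twist the knob on its top clockwise all the way to its stop and let it spring back, so that the red shutter behind the release holes opens; then push the blade of the blue screwdriver straight into the release hole below each bay that still holds a drive, until that drive pops up. Pack every drive in the dark tote (upright or lying, either is fine), and leave the screwdriver lying on the blue mat again; do not sweep the other tools about.

Things in the scene. Friction and masses are not known exactly. Their poses are not given: they have to be found in the camera images.
- dock: grey dock fixed to the desk, 100 (x) x 250 (y) x 94 mm high, black front panel facing the robot (-x). Origin: centre of its underside; x to its back, y to its left. Wells open on top, centres at x = 14.5, y = 100, 50, 0, -50 mm (bays 1 to 4); knob on top at x = -4, y = -99 mm. A hidden catch over a shoulder of each drive holds it down against a sprung lifter; latched drives cannot be pulled out
- port1 (a point): centre of bay 1's release hole in the dock's front face: round, 12 mm, axis along the dock's x, 44 mm above the desk. A red shutter 5 mm in bars it until the knob was twisted. Then the blade meets the catch 20 mm in from the face; a depth of 25 mm frees the drive (4 to 8 N), its stop is at 26.5 mm. Keep it pushed until the drive is up, about 0.5 s
- port2 (a point): centre of bay 2's release hole in the dock's front face: round, 12 mm, axis along the dock's x, 44 mm above the desk. A red shutter 5 mm in bars it until the knob was twisted. Then the blade meets the catch 20 mm in from the face; a depth of 25 mm frees the drive (4 to 8 N), its stop is at 26.5 mm. Keep it pushed until the drive is up, about 0.5 s
- port3 (a point): centre of bay 3's release hole in the dock's front face: round, 12 mm, axis along the dock's x, 44 mm above the desk. A red shutter 5 mm in bars it until the knob was twisted. Then the blade meets the catch 20 mm in from the face; a depth of 25 mm frees the drive (4 to 8 N), its stop is at 26.5 mm. Keep it pushed until the drive is up, about 0.5 s
- port4 (a point): centre of bay 4's release hole in the dock's front face: round, 12 mm, axis along the dock's x, 44 mm above the desk. A red shutter 5 mm in bars it until the knob was twisted. Then the blade meets the catch 20 mm in from the face; a depth of 25 mm frees the drive (4 to 8 N), its stop is at 26.5 mm. Keep it pushed until the drive is up, about 0.5 s
- knob (a joint): black spring-return knob on the dock's top, turning about the vertical: 0 at rest, grows clockwise seen from above, hard stop at 1.2 rad; about 0.06 to 0.13 N m; springs back to 0 when let go. Twisting it frees the sprung shutter, which opens and stays open
- knob_grip (a point): middle of the knob's grip bar, on the knob's axis, 111.5 mm above the desk. The bar is 38 mm long, 11 mm thick and 22 mm tall (its top 122.5 mm above the desk, its foot flange 7.5 mm above the dock's top); it lies along the dock's x at rest, and the point turns with it. Take it with the fingers across its 11 mm
- shutter (a joint): red shutter behind the release holes: 0 shut, 0.016 m open (it slides to the dock's right); sprung, moves by itself when the knob is twisted past about 0.6 rad
- pawl1 (a joint): hidden catch of bay 1: 0 latched, 0.40 rad pushed to its stop by the blade; lets the drive go at about 0.25; rests near 0.2 against a drive that has come up
- pawl2 (a joint): hidden catch of bay 2: 0 latched, 0.40 rad pushed to its stop by the blade; lets the drive go at about 0.25; rests near 0.2 against a drive that has come up
- pawl3 (a joint): hidden catch of bay 3: 0 latched, 0.40 rad pushed to its stop by the blade; lets the drive go at about 0.25; rests near 0.2 against a drive that has come up
- pawl4 (a joint): hidden catch of bay 4: 0 latched, 0.40 rad pushed to its stop by the blade; lets the drive go at about 0.25; rests near 0.2 against a drive that has come up
- drive1: drive in a caddy, 56 (x) x 22 (y) x 92 mm (z), 0.12 to 0.2 kg: aluminium, white labels, blue cap (top 14 mm), a notch in its front edge below the cap. Origin: its middle, 46 mm above its underside; z runs to the cap. Starts latched upright in bay 1, sticking 16 mm out of the dock (44 mm once released). Some starts have only three of the four drives
- drive2: drive in a caddy, 56 (x) x 22 (y) x 92 mm (z), 0.12 to 0.2 kg: aluminium, white labels, blue cap (top 14 mm), a notch in its front edge below the cap. Origin: its middle, 46 mm above its underside; z runs to the cap. Starts latched upright in bay 2, sticking 16 mm out of the dock (44 mm once released). Some starts have only three of the four drives
- drive3: drive in a caddy, 56 (x) x 22 (y) x 92 mm (z), 0.12 to 0.2 kg: aluminium, white labels, blue cap (top 14 mm), a notch in its front edge below the cap. Origin: its middle, 46 mm above its underside; z runs to the cap. Starts latched upright in bay 3, sticking 16 mm out of the dock (44 mm once released). Some starts have only three of the four drives
- drive4: drive in a caddy, 56 (x) x 22 (y) x 92 mm (z), 0.12 to 0.2 kg: aluminium, white labels, blue cap (top 14 mm), a notch in its front edge below the cap. Origin: its middle, 46 mm above its underside; z runs to the cap. Starts latched upright in bay 4, sticking 16 mm out of the dock (44 mm once released). Some starts have only three of the four drives
- tote: loose dark open tote, 200 (x) x 145 (y) x 65 mm high, walls and floor 4 mm thick, 0.7 kg, pinkish lining on its floor. Origin: centre of its underside
- driver_blue: blue-handled screwdriver, 145 mm long, lying flat. Origin: under the middle of its length; its axis lies along its own x, 8.5 mm above the origin. Handle 18 mm thick from x = -4 to +68 mm, black square anti-roll collar (19 x 17 mm) at its front end, blade 5 mm thick from -4 mm to the tip at x = -76 mm, so the tip points along -x. 40 g, balance near x = +25 mm
- blade_tip (a point): tip of the blue screwdriver's blade
- mat: blue bench mat, 110 (x) x 210 (y) x 3 mm, fixed to the desk; the screwdriver lies on it at the start. Origin: centre of its underside
- side_cutter: pliers with turquoise handles, 161 x 53 x 13 mm, a bystander on the desk
- flux_tin: round white tin, 48 mm across, 22 mm high, a bystander behind the dock

How it is judged:
By the outcome, as a careful person would: the job done as asked, in the order asked, and still so for the second after the job is handed in, with the robot touching nothing.
Of drive1, drive2, drive3, drive4 only 3 to 4 are there at a start; the rules pass over those that are not, and their reading is None.
At some moment in a run one of driver_blue, tote may be knocked a few centimetres aside while the robot is not near it.
Once in a run the grip may slacken for a moment while it holds something.
It also fails if it takes over 210 s, if anything falls off the work surface, if the arm or the gripper's body presses on something with over 40 N, if the wrist force passes 120 N, or if a joint passes its speed limit or range.

ROBOT

A 6-joint arm with a two-finger parallel gripper is mounted at the origin on a cart in front of the work surface, level with it; the furniture and walls round the work are solid. World frame = base frame: x ahead of the robot, y to its left, z up, the work surface at z = 0. Lengths are in m, angles in rad, forces in N, time in s.
With the tool pointing down it reaches from about 0.375 to 0.9 m from the base axis. Payload 3.1 kg.
Tool frame: the origin (TCP) lies at the very end of the fingers, on their centre line; the grasp point (between the pads) lies manip.grip_depth behind it (manip.grip_depth is the distance from the TCP to the grasp point, in m); z points along the fingers, y is the line along which they close (so a half turn about z gives the same grasp; the last joint's range is limited). The gripper opens to 85 mm and grips with 20 to 120 N. Pads are 22 mm wide; open, the fingers measure 114 mm over their backs; the gripper's body (76 mm by 85 mm) begins 54 mm behind the grasp point. The pads swing forward as they close: fully open they stand 13 mm farther back than shut.
Start: joints at [-1.456, 0.527, 1.433, -0, 1.181, -0.178], TCP at [0.18, -0.598, 0.231] pointing down, gripper open.
Joint ranges: [-3.08, 3.08], [-0.75, 2.2], [0.22, 2.44], [-1.43, 4.57], [0, 2.65], [-2.85, 2.85]. Speed limits (rad/s): [2.79, 2.79, 3.14, 3.14, 3.14, 3.14].

INTERFACE

Orientations are given as a unit quaternion [w, x, y, z].
In Python, from plant import manip gives the robot as it stands.
- The arm moves only by the shell command python3 -m creep 'ROWS' [OPENING] [FORCE]. ROWS is a JSON object whose one key "targets" holds one flat list of numbers, 4 for each row, row after row: the shift along the tool's x, y, z in mm, then the turn about the tool's z in degrees. In form: {"targets": [dx, dy, dz, yaw, dx, dy, dz, yaw, ...]}. A call has 1 to 20 rows; each row shifts and turns the commanded pose from where the row before left it, along the tool's axes as they then stand; what a row does not reach is not made up. A row lasts 1/8 s, in which the tool goes at most 62.5 mm and 10.7 degrees, less where a joint would pass 70% of its speed; a pose out of reach is approached as far as the arm can. A call is refused whole if a number of a shift passes 62.5 or a number of a turn 10.7, either way. A call with a gripper value outside its range is refused whole. OPENING is the opening, from -1 (shut) to 1 (fully open), set as the call begins (- or left out, the last holds). The fingers move at their own pace and stop on an object; FORCE is the grip in N (left out, the last holds). Time passes only in rows, so rows that do not move let the fingers close. It gives the time, the measured TCP pose, the force, the opening and the grip force at its end, in the units of the state.
- manip.get_state(): the state, without advancing time (a new reading comes with each control period).
- manip.get_image(name): name is "scene" or "top" or "wrist"; returns a dict with "frame" (480x640x3 uint8, blue, green, red), "mtx" (3x3 intrinsics, pixels), "cam_to_world" (4x4, takes a point from camera to world coordinates); the wrist camera has in their place "hand_eye" (4x4, takes a point from camera to tool coordinates, whose origin is the TCP and whose axes are the flange's). Camera axes: x right, y down, z forward; pixel columns grow to the right and rows downward; lengths in m; the calibration is good to about 2 mm. A picture is of the moment at which its call begins: read the wrist's pose just before it. There is no depth.
- manip.close_job(): hands the job in; it is judged then, once.
The state is a dict: "clock": time; "joint_pos": joint angles; "joint_vel": joint speeds; "joint_torque": joint torques, N m; "tool_pos": TCP position; "tool_rot": TCP orientation; "ft_force": force on the tool from outside, world axes, zero at the start; "wrist_torque": the same for the moment, N m; "finger_gap": finger opening in m; "gripper_force": force on a finger pad.
Only numpy, scipy, OpenCV 4.12 (cv2) and the standard library are available. Lean on these libraries where they do the work, as an engineer would, in place of code of your own. Each camera call takes 0.05 s, during which the arm holds its last target. There are 200 camera calls.

## Working session

There is one attempt and no reset: what is moved stays moved. The work goes in short steps, Python scripts to look and compute and a shell command to move; the robot and the scene stay as the last step left them, time stands still between calls to the robot, and variables do not carry over. Pictures are saved under pics/ and viewed, at most 14 in all, crops included, and the job is handed in when it is done.

```bash
ls; mkdir -p pics; python3 - <<'E'
from plant import manip
import cv2
for n in ("scene","top"):
    r=manip.get_image(n); cv2.imwrite(f"pics/{n}0.png",r["frame"]); print(n,r["mtx"].tolist(),r["cam_to_world"].round(4).tolist())
s=manip.get_state(); print(s); print(manip.grip_depth)
print(manip.get_image("wrist")["hand_eye"])
E
```

```text
pics
scene [[573.7804913547396, 0.0, 310.81669201697184], [0.0, 573.7804913547396, 231.85834296236132], [0.0, 0.0, 1.0]] [[-0.803, -0.3631, 0.4726, 0.1539], [-0.5959, 0.4832, -0.6414, 0.6117], [0.0046, -0.7967, -0.6044, 0.6714], [0.0, 0.0, 0.0, 1.0]]
top [[444.34285991736976, 0.0, 314.4067323521248], [0.0, 444.34285991736976, 243.63765660429593], [0.0, 0.0, 1.0]] [[-0.0275, -0.9745, 0.2228, 0.4015], [-0.9996, 0.0265, -0.0076, 0.0398], [0.0015, -0.2229, -0.9748, 0.9399], [0.0, 0.0, 0.0, 1.0]]
{'clock': 0.1, 'joint_pos': array([-1.45651089e+00,  5.28391589e-01,  1.43379260e+00, -8.88900612e-07,
        1.18137691e+00, -1.78501484e-01]), 'joint_vel': array([-0.00120753, -0.00296672, -0.00315821, -0.00063292, -0.00114248,
       -0.00150802]), 'joint_torque': array([ 3.32737573e-04, -4.43302774e+01, -1.78585893e+01, -2.90789094e-04,
        3.89030538e-03,  1.45521039e-05]), 'tool_pos': array([ 0.18034068, -0.59774099,  0.2304143 ]), 'tool_rot': array([-9.83727829e-04,  9.89303097e-01,  1.45871223e-01,  3.11851948e-05]), 'ft_force': array([ 0.86635869, -0.26715672, -0.01280779]), 'wrist_torque': array([0.01239154, 0.05326784, 0.0381385 ]), 'gripper_force': 0.0, 'finger_gap': 0.08506007565726408}
0.0187
[[ 3.25060656e-04 -9.50872021e-01 -3.09584066e-01  7.92400458e-02]
 [ 9.99999946e-01  3.26863299e-04  4.60471784e-05  7.78285480e-04]
 [ 5.74066955e-05 -3.09584064e-01  9.50872076e-01 -1.42569613e-01]
 [ 0.00000000e+00  0.00000000e+00  0.00000000e+00  1.00000000e+00]]
```

View pics/scene0.png

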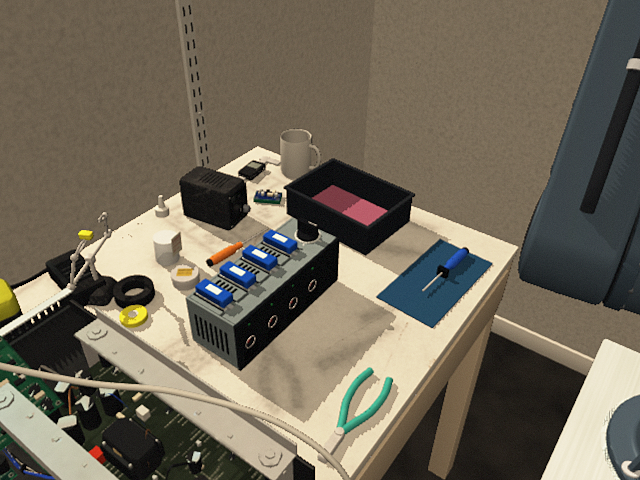

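View pics/top0.png

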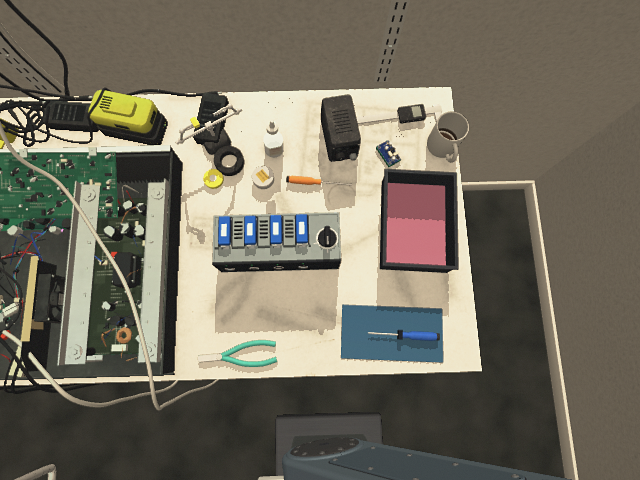

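```bash
cat > h.py <<'E'
import numpy as np, cv2
from plant import manip
from scipy.spatial.transform import Rotation as R
def cam(n):
    if n=="wrist":
        s=manip.get_state(); r=manip.get_image(n); T=np.eye(4); w,x,y,z=s["tool_rot"]
        T[:3,:3]=R.from_quat([x,y,z,w]).as_matrix(); T[:3,3]=s["tool_pos"]; return r["frame"],r["mtx"],T@r["hand_eye"]
    r=manip.get_image(n); return r["frame"],r["mtx"],r["cam_to_world"]
def ray(px,K,T,z):
    d=T[:3,:3]@np.linalg.solve(K,[px[0],px[1],1]); return T[:3,3]+d*(z-T[2,3])/d[2]
def proj(P,K,T):
    p=(np.asarray(P)-T[:3,3])@T[:3,:3]; q=p@K.T; return q[...,:2]/q[...,2:]
def crop(f,x0,y0,x1,y1,k,name):
    c=cv2.resize(f[y0:y1,x0:x1],None,fx=k,fy=k,interpolation=cv2.INTER_CUBIC)
    for u in range(x0-x0%10+10,x1,10):
        cv2.line(c,((u-x0)*k,0),((u-x0)*k,10 if u%50 else 25),(0,255,255),1)
    for v in range(y0-y0%10+10,y1,10):
        cv2.line(c,(0,(v-y0)*k),(10 if v%50 else 25,(v-y0)*k),(0,255,255),1)
    cv2.imwrite(name,c)
def plan(goal,yaw):
    """rows needed: shift in tool axes (mm) and turn(deg) from current to TCP goal, tool-x heading yaw (deg)"""
    s=manip.get_state(); w,x,y,z=s["tool_rot"]; M=R.from_quat([x,y,z,w]).as_matrix()
    h=np.degrees(np.arctan2(M[1,0],M[0,0])); t=-(yaw-h); t=(t+180)%360-180
    print("pos",(s["tool_pos"]*1e3).round(1),"heading",round(h,2),"shift",((np.asarray(goal)-s["tool_pos"])@M*1e3).round(1),"turn",round(t,2),"j6",s["joint_pos"][5].round(2),"t",round(s["clock"],2))
E
python3 - <<'E'
from h import *
f,K,T=cam("top")
crop(f,205,205,355,275,5,"pics/a.png"); crop(f,335,160,485,370,3,"pics/b.png")
a=cv2.imread("pics/a.png");print(a.shape)
for n,p,z in [("knob",(326,237),.1225),("tip",(369,332),.0115),("hEnd",(440,337),.0115),("mat",(341,305),.003),("mat",(443,362),.003),("toteTL",(385,171),.065),("toteTR",(456,171),.065),("toteBR",(458,270),.065),("toteBL",(380,270),.065),("dockFL",(214,264),.094),("dockFR",(340,262),.094),("dockBR",(338,214),.094),("dockBL",(216,214),.094)]:
    print(n,ray(p,K,T,z).round(4))
E
```

```text
(350, 750, 3)
knob [0.6006 0.0111 0.1225]
tip [ 0.4248 -0.0743  0.0115]
hEnd [ 0.4108 -0.219   0.0115]
mat [ 0.4821 -0.0197  0.003 ]
mat [ 0.3609 -0.2229  0.003 ]
toteTL [ 0.7537 -0.1195  0.065 ]
toteTR [ 0.7497 -0.2685  0.065 ]
toteBR [ 0.5398 -0.2518  0.065 ]
toteBL [ 0.544  -0.0963  0.065 ]
dockFL [0.5597 0.2282 0.094 ]
dockFR [ 0.557  -0.0153  0.094 ]
dockBR [ 0.6538 -0.0153  0.094 ]
dockBL [0.6604 0.2265 0.094 ]
```

View pics/a.png

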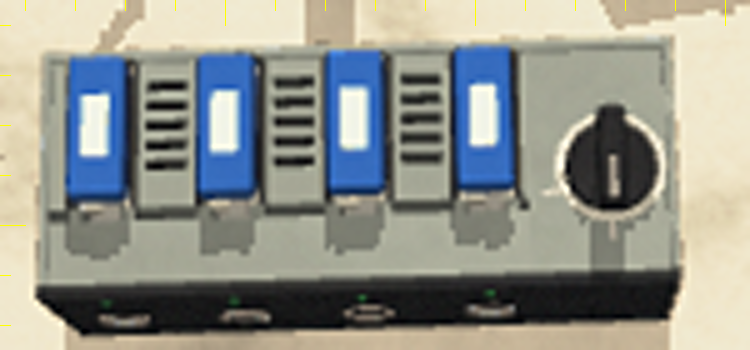

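View pics/b.png

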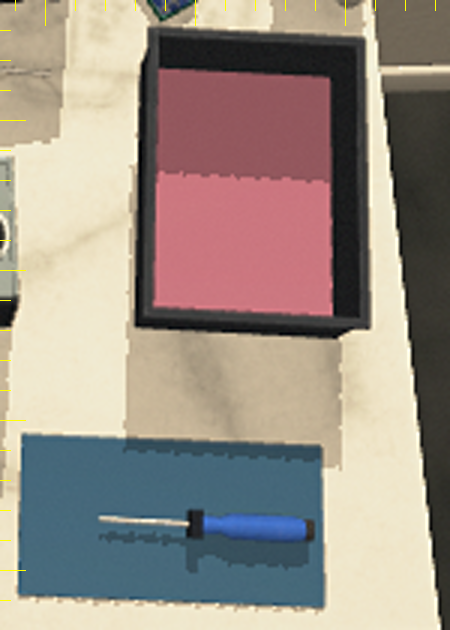

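```bash
cat >> h.py <<'E'
from scipy.optimize import least_squares
def fit(loc,px,K,T,x0):
    loc=np.array(loc,float); px=np.array(px,float)
    def W(p): c,s=np.cos(p[2]),np.sin(p[2]); return np.c_[p[0]+c*loc[:,0]-s*loc[:,1],p[1]+s*loc[:,0]+c*loc[:,1],loc[:,2]]
    r=least_squares(lambda p:(proj(W(p),K,T)-px).ravel(),x0); return r.x,np.abs(r.fun).max()
E
python3 - <<'E'
from h import *
f,K,T=cam("top")
A=lambda p:(205+p[0]/5,205+p[1]/5); B=lambda p:(335+p[0]/3,160+p[1]/3)
loc=[(-.05,.125,.094),(-.05,-.125,.094),(.05,-.125,.094),(.05,.125,.094),(.0145,.1,.11),(.0145,.05,.11),(.0145,0,.11),(.0145,-.05,.11)]
px=[A(p) for p in [(36,285),(680,268),(672,38),(45,50),(97,125),(226,122),(356,120),(485,117)]]
d,e=fit(loc,px,K,T,[.6,.1,0]); print("dock",d.round(4),e)
c,s=np.cos(d[2]),np.sin(d[2]); w=lambda x,y:(d[0]+c*x-s*y,d[1]+s*x+c*y)
print("knob",w(-.004,-.099),[np.round(w(-.05,y),4) for y in (.1,.05,0,-.05)])
t,e=fit([(.1,.0725,.065),(.1,-.0725,.065),(-.1,-.0725,.065),(-.1,.0725,.065)],[B(p) for p in [(150,28),(363,38),(368,320),(137,320)]],K,T,[.65,-.18,0]); print("tote",t,e)
u,e=fit([(-.076,0,.0115),(.003,0,.0125),(.068,0,.0115)],[B(p) for p in [(98,518),(195,523),(313,530)]],K,T,[.42,-.15,-1.6]); print("driver",u,e)
plan([*w(-.004,-.099),.16],180+np.degrees(d[2]))
E
```

```text
dock [ 0.6093  0.1065 -0.0031] 2.402094494265043
knob (np.float64(0.6049913087099756), np.float64(0.007472047992120992)) [array([0.5596, 0.2066]), array([0.5594, 0.1566]), array([0.5593, 0.1066]), array([0.5591, 0.0566])]
tote [ 0.64992733 -0.18429933 -0.07906046] 2.8856213067703607
driver [ 0.41766892 -0.1438122  -1.65454816] 4.65624401536769
pos [ 180.4 -598.1  230.8] heading 16.78 shift [ 581.3 -457.1   71.4] turn -163.05 j6 -0.18 t 0.25
```

```bash
python3 -m creep '{"targets":[40,-32,0,0,40,-32,0,0,40,-32,0,0,40,-32,0,0,40,-32,0,0,40,-32,0,0,40,-32,0,0,40,-32,0,0,40,-32,0,0,40,-32,0,0,40,-32,0,0,40,-32,0,0,40,-32,0,0,40,-32,0,0,20,-8,0,0,0,0,0,-10.5,0,0,0,-10.5,0,0,0,-10.5,0,0,0,-10.5]}' 0.0 60 && python3 -m creep '{"targets":[0,0,0,-10.5,0,0,0,-10.5,0,0,0,-10.5,0,0,0,-10.5,0,0,0,-10.5,0,0,0,-10.5,0,0,0,-10.5,0,0,0,-10.5,0,0,0,-10.5,0,0,0,-10.5,0,0,0,-10.5,0,0,0,-5.5,0,0,0,0,0,0,0,0]}'
python3 - <<'E'
from h import *
f,K,T=cam("wrist"); cv2.imwrite("pics/w1.png",f); plan([.605,.0075,.16],179.8); print(K)
E
```

```text
clock: 2.62
tool_pos: [0.604, 0.0057, 0.2311]
tool_rot: [-0.0, 0.87, 0.493, -0.0]
ft_force: [-0.1, -0.6, -0.2]
finger_gap: 0.0426
gripper_force: 0.0
clock: 4.38
tool_pos: [0.6041, 0.0056, 0.2313]
tool_rot: [-0.0, 0.003, 1.0, 0.0]
ft_force: [0.6, -0.5, 0.2]
finger_gap: 0.0423
gripper_force: 0.0
pos [604.1   5.6 231.3] heading 179.71 shift [-0.9  1.9 71.3] turn -0.09 j6 -1.74 t 4.42
[[358.22508605   0.         317.85345874]
 [  0.         358.22508605 241.17150188]
 [  0.           0.           1.        ]]
```

View pics/w1.png

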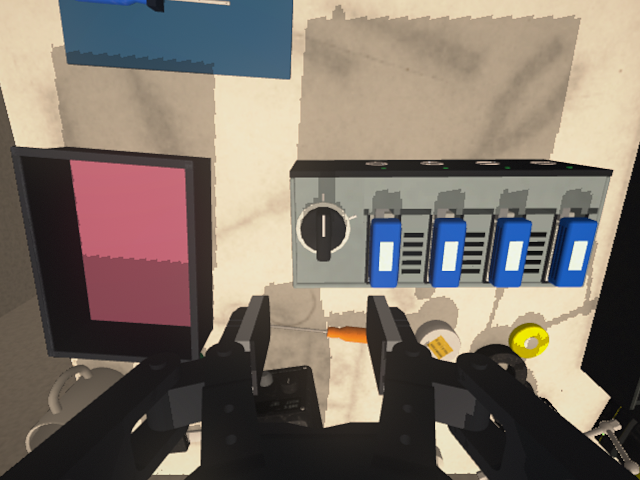

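```bash
python3 - <<'E'
from h import *
f,K,T=cam("wrist")
loc=[(-.05,-.125,.094),(-.05,.125,.094),(.05,-.125,.094),(.05,.125,.094)]
d,e=fit(loc,[(290.5,174.5),(613,174.5),(293,286.5),(587,286.5)],K,T,[.6,.1,0]); print("dock",d.round(4),e)
t,e=fit([(.1,.0725,.065),(.1,-.0725,.065),(-.1,-.0725,.065),(-.1,.0725,.065)],[(206,360),(50,356),(12,149),(211,158)],K,T,[.65,-.18,0]); print("tote",t,e)
def ov(d,col,g):
    c,s=np.cos(d[2]),np.sin(d[2])
    P=lambda l:np.array([[d[0]+c*x-s*y,d[1]+s*x+c*y,z] for x,y,z in l])
    L=[[(-.05,-.125,.094),(-.05,.125,.094),(.05,.125,.094),(.05,-.125,.094)]]
    for y in(.1,.05,0,-.05):
        L.append([(x,y+q,.11) for x,q in((-.0135,-.011),(-.0135,.011),(.0425,.011),(.0425,-.011))])
        L.append([(-.05,y+.006*np.cos(a),.044+.006*np.sin(a)) for a in np.linspace(0,6.28,12)])
    L.append([(-.004+q,-.099+r,.1225) for q,r in((-.019,-.0055),(-.019,.0055),(.019,.0055),(.019,-.0055))])
    for l in L: cv2.polylines(g,[(proj(P(l),K2,T2)*2*8).astype(np.int32)],True,col,1,cv2.LINE_AA,3)
K2,T2=K,T; g=cv2.resize(f,None,fx=2,fy=2); ov(d,(0,0,255),g); g1=g[260:620,560:1260]
f,K2,T2=cam("top"); g=cv2.resize(f,None,fx=2,fy=2); ov(d,(0,0,255),g); g2=g[390:590,400:710]
o=np.zeros((600,800,3),np.uint8); o[:360,:700]=g1; o[370:570,:310]=g2
f,K2,T2=cam("scene"); g=cv2.resize(f,None,fx=2,fy=2); ov(d,(0,0,255),g); g3=g[430:740,360:700][:230]; o[365:595,330:670]=g3
cv2.imwrite("pics/ov.png",o)
E
```

```text
dock [ 0.6101  0.109  -0.0023] 3.3435456109213533
tote [ 0.64699168 -0.17751236 -0.08631489] 13.570656635187817
```

View pics/ov.png

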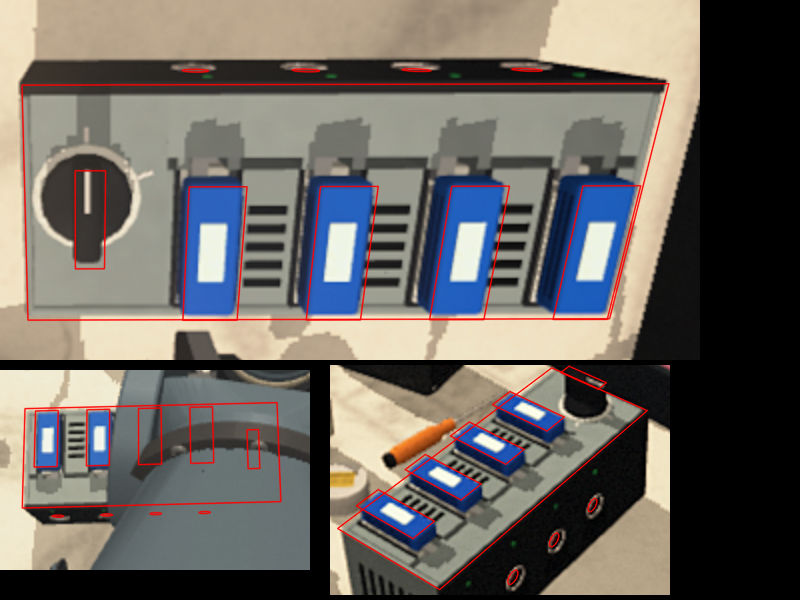

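```bash
python3 -m creep '{"targets":[-1,3,32,0,0,0,32,0,0,0,32,0,0,0,20,0,0,0,10,0,0,0,0,0,0,0,0,0]}' && python3 -m creep '{"targets":[0,0,0,0,0,0,0,0,0,0,0,0,0,0,0,0,0,0,0,0]}' -1 60
```

```text
clock: 5.45
tool_pos: [0.6059, 0.0085, 0.1063]
tool_rot: [0.001, 0.002, 1.0, -0.0]
ft_force: [0.7, -0.1, 0.2]
finger_gap: 0.0428
gripper_force: 0.0
clock: 6.08
tool_pos: [0.6057, 0.0095, 0.1064]
tool_rot: [0.001, 0.002, 1.0, 0.0]
ft_force: [-0.6, 4.2, 6.6]
finger_gap: 0.0093
gripper_force: 62.2
```

```bash
python3 -m creep '{"targets":[0,0,0,10,0,0,0,10,0,0,0,10,0,0,0,10,0,0,0,10,0,0,0,10,0,0,0,8,0,0,0,0,0,0,0,0]}' - 80; python3 - <<'E'
from h import *
print(manip.get_state()["wrist_torque"])
plan([.605,.009,.16],179.8)
f,K,T=cam("wrist"); cv2.imwrite("pics/w2.png",cv2.resize(f,(480,360)))
E
```

```text
clock: 7.2
tool_pos: [0.6049, 0.0085, 0.1065]
tool_rot: [0.0, 0.56, 0.828, -0.0]
ft_force: [-1.6, 1.3, 7.6]
finger_gap: 0.0088
gripper_force: 82.8
[0.16212748 0.38440916 0.16813192]
pos [604.9   8.5 106.5] heading 111.83 shift [  0.4   0.2 -53.5] turn -67.97 j6 -0.55 t 7.2
```

View pics/w2.png

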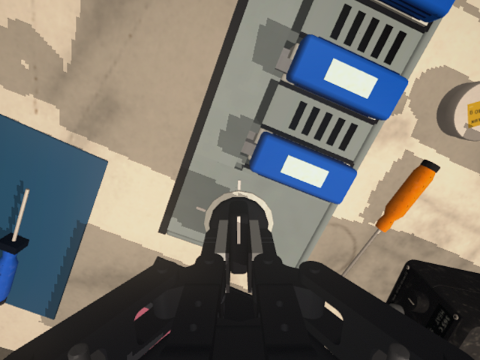

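```bash
python3 -m creep '{"targets":[0,0,0,3,0,0,0,3,0,0,0,0]}' - 80; python3 - <<'E'
from h import *
print(manip.get_state()["wrist_torque"])
plan([.605,.009,.16],179.8)
E
```

```text
clock: 7.62
tool_pos: [0.6049, 0.0085, 0.1065]
tool_rot: [0.001, 0.6, 0.8, -0.001]
ft_force: [-2.5, 1.7, 7.7]
finger_gap: 0.0088
gripper_force: 92.1
[0.32903808 0.37567461 1.57607625]
pos [604.9   8.5 106.5] heading 106.23 shift [  0.3   0.2 -53.5] turn -73.57 j6 -0.45 t 7.62
```

```bash
python3 -m creep '{"targets":[0,0,0,0,0,0,0,0,0,0,0,0,0,0,-30,0,0,0,-50,0,-19.5,-38.5,-20,0,-19.5,-38.5,0,0,-19.5,-38.5,0,0,-19.5,-38.5,0,0,-19.5,-38.5,0,0,-19.5,-38.5,30,0,0,0,30,10.5,0,0,0,10.5,0,0,0,0,0,0,0,0]}' 0.2 80; python3 - <<'E'
from h import *
plan([.4156,-.1687,.005],85.2)
f,K,T=cam("wrist"); cv2.imwrite("pics/w3.png",f)
E
```

```text
clock: 9.5
tool_pos: [0.4149, -0.167, 0.1455]
tool_rot: [0.0, 0.738, 0.675, 0.0]
ft_force: [-0.3, -0.2, 0.8]
finger_gap: 0.0512
gripper_force: 0.0
pos [ 414.9 -167.   145.5] heading 84.92 shift [ -1.6   0.7 140.5] turn -0.28 j6 -0.54 t 9.5
```

View pics/w3.png

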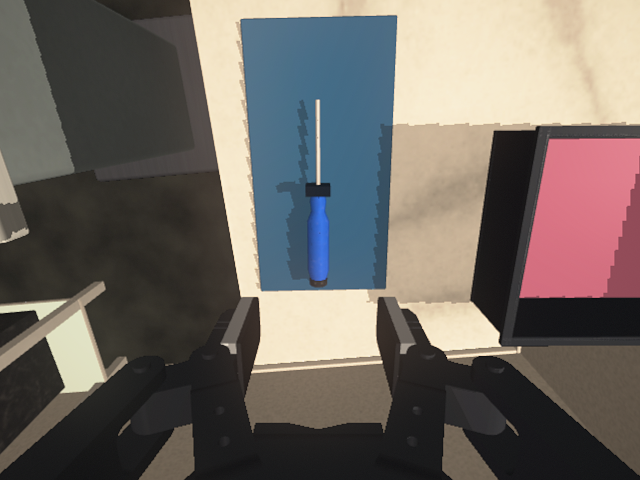

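```bash
python3 - <<'E'
from h import *
f,K,T=cam("wrist")
P=[ray(p,K,T,.0115) for p in((317.5,99),(318,190),(318,287))]
print(np.round(P,4),np.linalg.norm(P[0]-P[2])); v=P[0]-P[2]; print(np.degrees(np.arctan2(v[1],v[0])))
g=P[0]-v/np.linalg.norm(v)*.102; plan([g[0],g[1],.005],85.2)
E
```

```text
[[ 0.4235 -0.0713  0.0115]
 [ 0.4181 -0.1368  0.0115]
 [ 0.4108 -0.2191  0.0115]] 0.14843946252458423
85.06662673659126
pos [ 415.  -166.8  145.7] heading 84.89 shift [ -6.    0.2 140.7] turn -0.31 j6 -0.54 t 9.6
```

```bash
python3 -m creep '{"targets":[-5,0,40,0,0,0,40,0,0,0,30,0,0,0,20,0,0,0,9.5,0,0,0,0,0,0,0,0,0]}' && python3 -m creep '{"targets":[0,0,0,0,0,0,0,0,0,0,0,0,0,0,0,0,0,0,0,0]}' -1 100;  python3 -m creep '{"targets":[0,0,-20,0,0,0,-30,0,0,0,0,0,0,0,0,0]}' - 100
python3 - <<'E'
from h import *
plan([.42,-.1,.2],0)
f,K,T=cam("wrist"); crop(f,220,30,420,330,2,"pics/w4.png")
E
```

```text
clock: 10.48
tool_pos: [0.4146, -0.172, 0.0065]
tool_rot: [0.001, 0.738, 0.674, 0.0]
ft_force: [0.5, -0.1, 0.5]
finger_gap: 0.0511
gripper_force: 0.0
clock: 11.1
tool_pos: [0.4145, -0.172, 0.0068]
tool_rot: [0.001, 0.738, 0.674, 0.0]
ft_force: [0.0, 1.2, 7.2]
finger_gap: 0.0132
gripper_force: 97.9
clock: 11.6
tool_pos: [0.4141, -0.1717, 0.0557]
tool_rot: [0.0, 0.739, 0.674, 0.0]
ft_force: [0.1, 0.8, 0.2]
finger_gap: 0.0129
gripper_force: 98.5
pos [ 414.1 -171.7   55.7] heading 84.78 shift [  71.9   -0.6 -144.3] turn 84.78 j6 -0.55 t 11.6
```

View pics/w4.png

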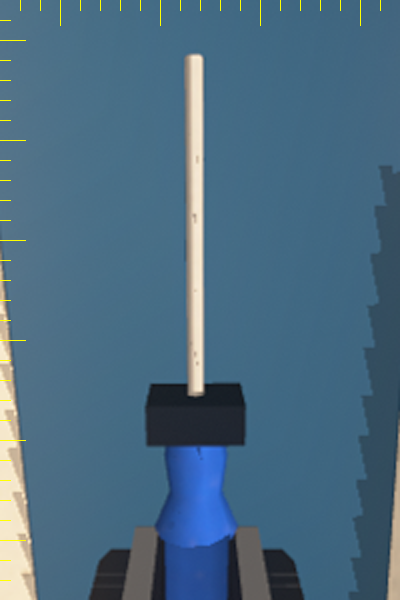

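```bash
python3 -m creep '{"targets":[30,0,0,0,50,1,0,0,50,1,0,0,50,1,0,0,49,0,0,0,0,0,0,10.6,0,0,0,10.6,0,0,0,10.6,0,0,0,10.6,0,0,0,10.6,0,0,0,10.6,0,0,0,10.6,0,0,0,10.6,0,0,0,0,0,0,0,0]}' - 100;
python3 - <<'E'
from h import *
plan([.4375,.056,.039],-.15)
f,K,T=cam("wrist"); cv2.imwrite("pics/w5.png",f); g,K2,T2=cam("scene"); cv2.imwrite("pics/s5.png",g)
a=crop(f,215,0,425,300,2,"pics/w5c.png"); b=crop(g,190,200,370,380,2,"pics/s5c.png")
o=np.zeros((600,800,3),np.uint8); o[:600,:420]=cv2.imread("pics/w5c.png"); o[:360,430:790]=cv2.imread("pics/s5c.png"); cv2.imwrite("pics/v5.png",o)
np.savez("c5.npz",K=K,T=T,K2=K2,T2=T2)
E
```

```text
clock: 13.52
tool_pos: [0.4377, 0.056, 0.0553]
tool_rot: [-0.0, 1.0, 0.001, -0.001]
ft_force: [-0.3, 0.4, 0.1]
finger_gap: 0.013
gripper_force: 98.5
pos [437.7  56.   55.3] heading 0.12 shift [-0.1  0.  16.3] turn 0.27 j6 1.44 t 13.53
```

View pics/v5.png

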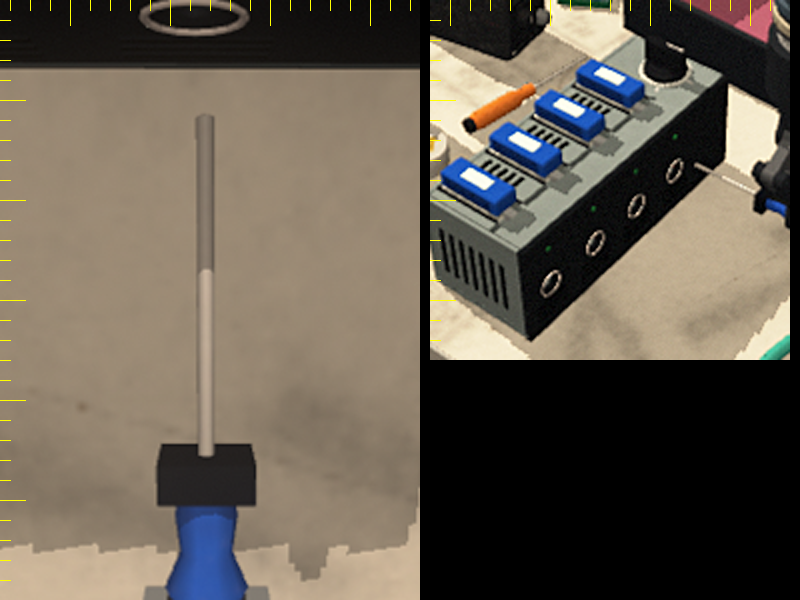

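```bash
cat >> h.py <<'E'
def tri(o):
    """o: list of (px,K,T)"""
    r=least_squares(lambda P:np.concatenate([proj(P,K,T)-np.array(p) for p,K,T in o]),[.5,.05,.05]); return r.x,r.fun
E
python3 - <<'E'
from h import *
c=np.load("c5.npz"); W=(c["K"],c["T"]); S=(c["K2"],c["T2"])
for n,a,b in(("tip",(317.5,57),(323.5,282.5)),("hole4",(312.5,8.5),(312.5,285))):
    x,e=tri([(a,*W),(b,*S)]); print(n,(x*1e3).round(1),e.round(1))
b=[(250.5,341.5),(272.5,321),(293,303.5),(312.5,285)]
d,e=fit([(-.05,y,.044) for y in(.1,.05,0,-.05)],b,*S,[.61,.1,0]); print(d,e)
# pitch-0 assumption
s=manip.get_state()
h=manip.get_image("wrist")["hand_eye"]; K=c["K"]
r=least_squares(lambda p:np.concatenate([proj([p[0],p[1],p[2]],K,h)-[317.5,57],proj([p[0]-.072,p[1],p[2]],K,h)-[318,227]]),[.1,0,0]);print("tool frame tip",r.x,r.fun)
E
```

```text
tip [539.7  55.6  57.9] [ 0.1  0.1 -0.8 -0.2]
hole4 [558.4  57.5  43.4] [ 0.   0.  -0.1 -0. ]
[ 0.6077164   0.10851271 -0.00394996] 0.7849088324541071
tool frame tip [0.10566704 0.00074672 0.0196336 ] [ 2.48936777e-01  5.24975754e-05 -2.86914508e-01 -6.05066544e-05]
```

```bash
python3 -m creep '{"targets":[0,-2,14.5,0.3,0,0,0,0,8,0,0,0,8,0,0,0,8,0,0,0,6,0,0,0,0,0,0,0]}' - 110; python3 - <<'E'
from h import *
plan([.4375,.056,.039],-.15)
f,K,T=cam("wrist"); g,K2,T2=cam("scene"); 
a=crop(f,215,0,425,240,2,"pics/w6c.png"); b=crop(g,230,220,350,340,3,"pics/s6c.png")
o=np.zeros((480,800,3),np.uint8); o[:480,:420]=cv2.imread("pics/w6c.png"); o[:360,430:790]=cv2.imread("pics/s6c.png"); cv2.imwrite("pics/v6.png",o)
E
```

```text
clock: 14.55
tool_pos: [0.4689, 0.0578, 0.0414]
tool_rot: [0.0, 1.0, -0.003, 0.001]
ft_force: [-1.4, -0.1, -0.4]
finger_gap: 0.0124
gripper_force: 111.6
pos [468.9  57.8  41.4] heading -0.32 shift [-31.4   1.9   2.4] turn -0.17 j6 1.46 t 14.55
```

View pics/v6.png

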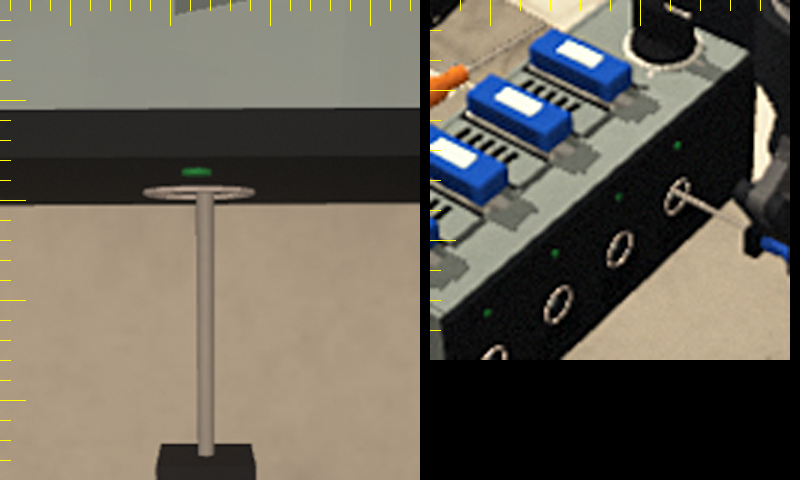

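```bash
python3 -m creep '{"targets":[4,-0.5,0,0,4,0,0,0,3,0,0,0,2,0,0,0,0,0,0,0,0,0,0,0]}' - 110; python3 - <<'E'
from h import *
plan([.4689,.056,.039],-.15)
E
```

```text
clock: 15.4
tool_pos: [0.48, 0.0584, 0.041]
tool_rot: [-0.0, 1.0, -0.003, -0.001]
ft_force: [-3.5, 0.6, -3.8]
finger_gap: 0.0126
gripper_force: 111.3
pos [480.   58.4  41. ] heading -0.31 shift [-11.    2.5   2. ] turn -0.16 j6 1.47 t 15.4
```

```bash
python3 -m creep '{"targets":[2,0,0,0,1,0,0,0,0,0,0,0,0,0,0,0,0,0,0,0,0,0,0,0]}' - 110; python3 - <<'E'
from h import *
plan([.4689,.056,.039],-.15)
g,K2,T2=cam("scene"); crop(g,190,180,350,340,3,"pics/s7.png")
E
```

```text
clock: 16.15
tool_pos: [0.4814, 0.0585, 0.0408]
tool_rot: [-0.0, 1.0, -0.003, -0.003]
ft_force: [-7.6, 0.1, -2.9]
finger_gap: 0.0125
gripper_force: 111.3
pos [481.4  58.5  40.8] heading -0.32 shift [-12.5   2.6   1.9] turn -0.17 j6 1.47 t 16.15
```

View pics/s7.png

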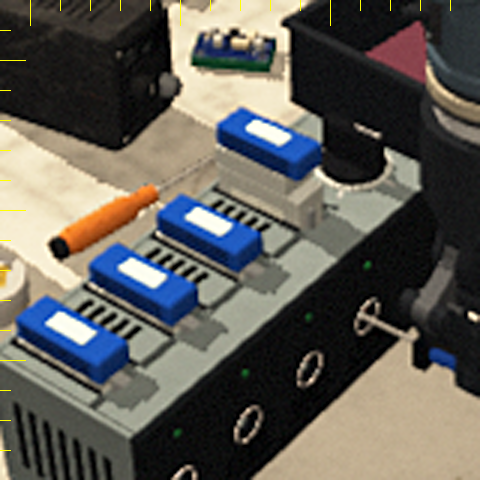

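```bash
cat >> h.py <<'E'
def chk():
    """driver shift in the hand (px) and popped state of bays 4..1 from scene label pixels"""
    t=cv2.imread("pics/w5.png")[205:262,285:350]; f,_,_=cam("wrist")
    m=cv2.minMaxLoc(cv2.matchTemplate(f[180:300,250:390],t,cv2.TM_CCOEFF_NORMED)); print("driver shift px",m[3][0]-35,m[3][1]-25,round(m[1],3))
    pops()
def pops():
    g,K,T=cam("scene"); hsv=cv2.cvtColor(g,cv2.COLOR_BGR2HSV)
    d=np.array([.6085,.1083,-.003]);c,s=np.cos(d[2]),np.sin(d[2]); o=[]
    for y in(.1,.05,0,-.05):
        q=[]
        for z in(.110,.138):
            P=np.array([[d[0]+c*a-s*(y+b),d[1]+s*a+c*(y+b),z] for a in np.linspace(-.01,.039,15) for b in np.linspace(-.008,.008,7)])
            u=proj(P,K,T).round().astype(int); v=hsv[u[:,1],u[:,0]]
            q.append(round(float(np.mean((v[:,0]>100)&(v[:,0]<130)&(v[:,1]>150))),2))
        o.append(q)
    print("bays1-4 blue at [down,up]",o)
E
python3 -m creep '{"targets":[-11,0,0,0,-12,0,0,0,-12,0,0,0,-6,0,0,0,0,-25,0,0,0,-25,0,0,0,0,0,0,0,0,0,0,10,0,0,0,10,0,0,0,6,0,0,0,0,0,0,0]}' - 110;  python3 - <<'E'
from h import *
plan([.4689,.108,.039],-.15); chk()
E
```

```text
clock: 17.7
tool_pos: [0.4703, 0.1081, 0.0413]
tool_rot: [-0.0, 1.0, -0.003, 0.001]
ft_force: [0.2, 0.1, -0.2]
finger_gap: 0.0121
gripper_force: 111.7
pos [470.3 108.1  41.3] heading -0.35 shift [-1.4  0.1  2.3] turn -0.2 j6 1.57 t 17.7
driver shift px 0 0 0.98
bays1-4 blue at [down,up] [[0.66, 0.01], [0.67, 0.08], [0.66, 0.0], [0.19, 0.6]]
```

```bash
python3 -m creep '{"targets":[4,0,0,0,4,0,0,0,4,0,0,0,3,0,0,0,0,0,0,0,0,0,0,0,0,0,0,0,0,0,0,0]}' - 110;  python3 - <<'E'
from h import *
plan([.4689,.108,.039],-.15); chk()
E
```

```text
clock: 18.8
tool_pos: [0.4813, 0.1084, 0.0405]
tool_rot: [-0.0, 1.0, -0.003, -0.003]
ft_force: [-4.8, -0.0, -3.9]
finger_gap: 0.0124
gripper_force: 111.3
pos [481.3 108.4  40.5] heading -0.31 shift [-12.4   0.5   1.6] turn -0.16 j6 1.57 t 18.8
driver shift px 0 0 0.967
bays1-4 blue at [down,up] [[0.66, 0.02], [0.67, 0.0], [0.24, 0.62], [0.18, 0.61]]
```

Bay 3 is up. Next bay 2.

```bash
python3 -m creep '{"targets":[-11,0,0,0,-12,0,0,0,-12,0,0,0,-6,0,0,0,0,-25,0,0,0,-25,0,0,0,0,0,0,0,0,0,0,10,0,0,0,10,0,0,0,6,0,0,0,0,0,0,0]}' - 110;  python3 - <<'E'
from h import *
plan([.4689,.158,.039],-.15); chk()
E
python3 -m creep '{"targets":[4,0,0,0,4,0,0,0,4,0,0,0,3,0,0,0,0,0,0,0,0,0,0,0,0,0,0,0,0,0,0,0]}' - 110;  python3 - <<'E'
from h import *
plan([.4689,.158,.039],-.15); chk()
E
```

```text
clock: 20.4
tool_pos: [0.4706, 0.1581, 0.0413]
tool_rot: [-0.0, 1.0, -0.003, 0.001]
ft_force: [0.3, 0.5, -1.1]
finger_gap: 0.0129
gripper_force: 111.7
pos [470.6 158.1  41.3] heading -0.36 shift [-1.7  0.1  2.3] turn -0.21 j6 1.68 t 20.4
driver shift px 0 0 0.982
bays1-4 blue at [down,up] [[0.66, 0.01], [0.67, 0.0], [0.24, 0.63], [0.18, 0.41]]
clock: 21.5
tool_pos: [0.4814, 0.1581, 0.0404]
tool_rot: [0.0, 1.0, -0.003, -0.004]
ft_force: [-5.4, 0.3, -2.5]
finger_gap: 0.0123
gripper_force: 111.3
pos [481.4 158.1  40.4] heading -0.31 shift [-12.5   0.2   1.5] turn -0.16 j6 1.67 t 21.5
driver shift px 0 0 0.965
bays1-4 blue at [down,up] [[0.66, 0.01], [0.32, 0.6], [0.24, 0.63], [0.15, 0.35]]
```

```bash
python3 -m creep '{"targets":[-11,0,0,0,-12,0,0,0,-12,0,0,0,-6,0,0,0,0,-25,0,0,0,-25,0,0,0,0,0,0,0,0,0,0,10,0,0,0,10,0,0,0,6,0,0,0,0,0,0,0]}' - 110;  python3 - <<'E'
from h import *
plan([.4689,.208,.039],-.15); chk()
E
python3 -m creep '{"targets":[4,0,0,0,4,0,0,0,4,0,0,0,3,0,0,0,0,0,0,0,0,0,0,0,0,0,0,0,0,0,0,0]}' - 110;  python3 - <<'E'
from h import *
plan([.4689,.208,.039],-.15); chk()
E
```

```text
clock: 23.1
tool_pos: [0.4709, 0.2081, 0.0413]
tool_rot: [-0.0, 1.0, -0.003, 0.0]
ft_force: [-0.4, 0.3, -0.2]
finger_gap: 0.0124
gripper_force: 111.7
pos [470.9 208.1  41.3] heading -0.37 shift [-2.   0.1  2.3] turn -0.22 j6 1.78 t 23.1
driver shift px 0 0 0.982
bays1-4 blue at [down,up] [[0.66, 0.0], [0.3, 0.61], [0.14, 0.27], [0.0, 0.0]]
clock: 24.2
tool_pos: [0.4814, 0.2079, 0.0403]
tool_rot: [0.001, 1.0, -0.003, -0.004]
ft_force: [-6.5, 1.0, -1.9]
finger_gap: 0.0126
gripper_force: 111.4
pos [481.4 207.9  40.3] heading -0.31 shift [-12.5  -0.    1.4] turn -0.16 j6 1.77 t 24.2
driver shift px 0 0 0.964
bays1-4 blue at [down,up] [[0.35, 0.63], [0.3, 0.61], [0.01, 0.11], [0.0, 0.0]]
```

```bash
python3 -m creep '{"targets":[-12,0,0,0,-14,0,0,0,-14,0,0,0,-13,0,-10,0,0,30,-10,0,0,40,0,0,0,40,0,0,0,40,0,0,0,40,0,0,0,18,0,0,0,0,0,-10.6,0,0,0,-10.6,0,0,0,-10.6,0,0,0,-10.6,0,0,0,-10.6,0,0,0,-10.6,0,0,0,-10.6,0,0,0,-10.6,0,0,0,0,0,0,0,0]}' - 110;  python3 - <<'E'
from h import *
plan([.417,-.148,.0068],85); chk()
f,K,T=cam("top"); 
g=f.copy(); m=np.array([[.55,-.25,.065]])
cv2.imwrite("pics/top8.png",f)
h=cv2.cvtColor(f,cv2.COLOR_BGR2HSV); mk=((h[...,0]>95)&(h[...,0]<112)&(h[...,1]>90)).astype(np.uint8); mk[:, :330]=0; mk[:290]=0
n,l,st,ce=cv2.connectedComponentsWithStats(mk); print([x.tolist() for x in st[1:] if x[4]>300])
E
```

```text
clock: 26.8
tool_pos: [0.4309, 0.0006, 0.0617]
tool_rot: [0.0, 0.741, 0.671, 0.0]
ft_force: [-0.4, 0.7, -0.3]
finger_gap: 0.0127
gripper_force: 111.7
pos [430.9   0.6  61.7] heading 84.33 shift [-149.2    0.8   55. ] turn -0.67 j6 -0.16 t 26.8
driver shift px 0 0 0.951
bays1-4 blue at [down,up] [[0.34, 0.63], [0.3, 0.61], [0.24, 0.63], [0.19, 0.61]]
[[396, 308, 47, 53, 2053]]
```

```bash
python3 -m creep '{"targets":[-37,0,0,0,-37,0,0,0,-37,0,0,0,-37,1,0,0,0,0,20,0,0,0,20,0,0,0,9,0,0,0,4,0,0,0,2,0,0,0,0,0,0,0,0,0]}' - 110 && python3 -m creep '{"targets":[0,0,0,0,0,0,0,0,0,0,0,0,0,0,0,0,0,0,-20,0,0,0,-50,0,0,0,-50,0,0,0,-50,0,0,0,0,0]}' 0.2;  python3 - <<'E'
from h import *
f,K,T=cam("wrist"); cv2.imwrite("pics/w9.png",f); plan([.623,.0585,.23],180)
h=cv2.cvtColor(f,cv2.COLOR_BGR2HSV)
def comp(m,a):
    n,l,st,ce=cv2.connectedComponentsWithStats(m.astype(np.uint8)); return [(x.tolist(),c.round(0).tolist()) for x,c in zip(st[1:],ce[1:]) if x[4]>a]
print("handle",comp((h[...,0]>105)&(h[...,1]>170)&(h[...,2]>120),80)); print("pink",comp(((h[...,0]>160)|(h[...,0]<5))&(h[...,1]>70)&(h[...,2]>60),1000)); pops()
E
```

```text
clock: 28.32
tool_pos: [0.4176, -0.1467, 0.0069]
tool_rot: [0.0, 0.74, 0.672, 0.0]
ft_force: [-0.2, 1.1, 5.3]
finger_gap: 0.0127
gripper_force: 112.3
clock: 29.45
tool_pos: [0.4195, -0.1481, 0.1796]
tool_rot: [0.004, 0.74, 0.672, 0.001]
ft_force: [-0.0, 0.6, -0.8]
finger_gap: 0.0511
gripper_force: 0.0
pos [ 418.2 -147.3  177.7] heading 84.48 shift [224.4 184.3 -52. ] turn -95.52 j6 -0.5 t 29.5
handle [([306, 181, 18, 77, 1167], [315.0, 219.0])]
pink [([488, 161, 152, 137, 19173], [568.0, 230.0])]
bays1-4 blue at [down,up] [[0.35, 0.64], [0.3, 0.61], [0.24, 0.63], [0.18, 0.6]]
```

View pics/w9.png

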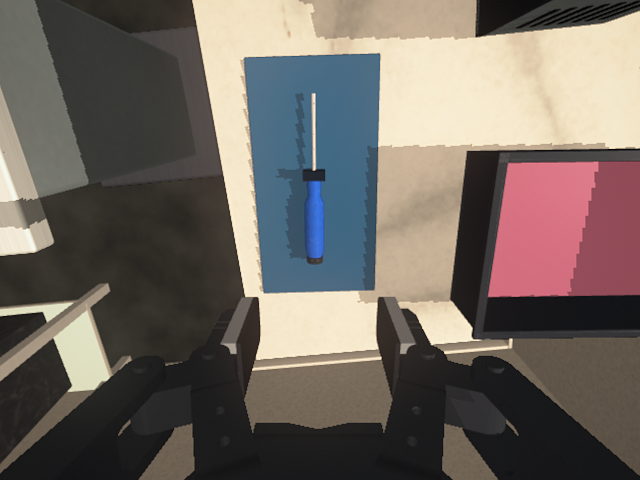

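```bash
cat >> h.py <<'E'
def tote(g,x0=(.65,-.184,-.04)):
    """top frame -> tote pose by matching the pink floor's visible mask (floor seen through the rim opening)"""
    r=manip.get_image("top") if g is None else None
    f=r["frame"]; K=r["mtx"]; T=r["cam_to_world"]; h=cv2.cvtColor(f,cv2.COLOR_BGR2HSV)
    m=(((h[...,0]>160)|(h[...,0]<5))&(h[...,1]>70)&(h[...,2]>60)).astype(np.float32); m[:, :340]=0
    def mask(p):
        c,s=np.cos(p[2]),np.sin(p[2]); M=np.ones(m.shape,np.float32)
        for z in(.0045,.065):
            q=proj(np.array([[p[0]+c*x-s*y,p[1]+s*x+c*y,z] for x,y in((.096,.0685),(.096,-.0685),(-.096,-.0685),(-.096,.0685))]),K,T)
            a=np.zeros(m.shape,np.uint8); cv2.fillPoly(a,[(q*16).round().astype(np.int32)],255,cv2.LINE_AA,4); M*=a/255.
        return M
    from scipy.optimize import minimize
    S=minimize(lambda p:np.abs(mask(p)-m).sum(),x0,method="Nelder-Mead",options=dict(initial_simplex=np.array(x0)+np.array([[0,0,0],[.015,0,0],[0,.015,0],[0,0,.06]])))
    print("tote",S.x.round(4),"mis",S.fun,"of",m.sum()); return S.x
E
python3 - <<'E'
from h import *
f,K,T=cam("wrist"); a=ray((498,153),K,T,.065); b=ray((474,337),K,T,.065); print(a,b,np.linalg.norm(a-b),np.arctan2(*(a-b)[:2]))
tote(None); plan([.623,.058,.21],0)
E
```

```text
[ 0.54700843 -0.09898715  0.065     ] [ 0.53616933 -0.2450571   0.065     ] 0.14647156174690415 0.07406913690921824
tote [ 0.6507 -0.1852 -0.0898] mis 150.76646423339844 of 4703.0
pos [ 416.4 -146.2  175.1] heading 84.47 shift [223.2 185.9 -35.1] turn 84.47 j6 -0.5 t 29.65
```

```bash
python3 -m creep '{"targets":[37.2,31,-12,0,37.2,31,-12,0,37.2,31,-11,0,37.2,31,0,0,37.2,31,0,0,37.2,31,0,0,0,0,0,10.6,0,0,0,10.6,0,0,0,10.6,0,0,0,10.6,0,0,0,10.6,0,0,0,10.6,0,0,0,10.6,0,0,0,10.3,0,0,0,0,0,0,0,0]}' -0.15 60;  python3 - <<'E'
from h import *
plan([.6235,.058,.106],-.15)
f,K,T=cam("wrist"); h=cv2.cvtColor(f,cv2.COLOR_BGR2HSV); cv2.imwrite("pics/w10.png",f)
n,l,st,ce=cv2.connectedComponentsWithStats(((h[...,0]>105)&(h[...,0]<128)&(h[...,1]>150)).astype(np.uint8))
print([(x.tolist()) for x in st[1:] if x[4]>100])
w=cv2.connectedComponentsWithStats(((h[...,1]<40)&(h[...,2]>215)).astype(np.uint8))
for x,c in zip(w[2][1:],w[3][1:]):
    if 60<x[4]<1500: print(x.tolist(),c.round(1),ray(c,K,T,.138).round(4))
c=np.array([.6235,.058,.138]); print([proj(c+[dx,dy,0],K,T).round(0).tolist() for dx,dy in((0,0),(-.028,.011),(.028,-.011),(0,.05))])
E
```

```text
clock: 31.65
tool_pos: [0.6235, 0.0574, 0.2098]
tool_rot: [-0.0, 1.0, 0.001, -0.001]
ft_force: [-0.0, -0.1, 0.0]
finger_gap: 0.036
gripper_force: 0.0
pos [623.5  57.4 209.8] heading 0.12 shift [  0.3  -0.6 103.8] turn 0.27 j6 1.48 t 31.65
[[57, 208, 50, 84, 2222], [138, 208, 46, 84, 2227], [219, 208, 39, 85, 2263], [299, 209, 35, 84, 2232], [507, 378, 24, 16, 183]]
[69, 237, 22, 35, 501] [ 80.  253.9] [0.6241 0.2081 0.138 ]
[149, 237, 20, 35, 514] [158.5 253.9] [0.6242 0.1581 0.138 ]
[229, 237, 17, 35, 516] [237.2 253.9] [0.6243 0.108  0.138 ]
[309, 238, 15, 34, 510] [316.  254.5] [0.624  0.0578 0.138 ]
[[316.0, 255.0], [299.0, 295.0], [334.0, 213.0], [237.0, 255.0]]
```

```bash
python3 -m creep '{"targets":[0,-0.5,30,0.2,0,0,30,0,0,0,25,0,0,0,12,0,0,0,7,0,0,0,0,0,0,0,0,0]}' && python3 -m creep '{"targets":[0,0,0,0,0,0,0,0,0,0,0,0,0,0,0,0,0,0,0,0]}' -1 80 && python3 -m creep '{"targets":[0,0,-10,0,0,0,-20,0,0,0,-35,0,0,0,-45,0,0,0,-20,0,0,0,0,0,0,0,0,0]}'; python3 - <<'E'
from h import *
pops(); t=tote(None); c,s=np.cos(t[2]),np.sin(t[2])
for x,y in((-.045,.032),(-.045,-.032),(.045,.032),(.045,-.032)): plan([t[0]+c*x-s*y,t[1]+s*x+c*y,.066],-5)
E
```

```text
clock: 32.58
tool_pos: [0.6248, 0.0579, 0.1083]
tool_rot: [0.0, 1.0, -0.002, 0.001]
ft_force: [0.8, 0.1, 1.0]
finger_gap: 0.0364
gripper_force: 0.0
clock: 33.2
tool_pos: [0.6248, 0.0579, 0.108]
tool_rot: [0.0, 1.0, -0.002, 0.001]
ft_force: [-0.2, 0.4, 5.0]
finger_gap: 0.0209
gripper_force: 78.2
clock: 34.08
tool_pos: [0.6227, 0.058, 0.2357]
tool_rot: [-0.0, 1.0, -0.002, -0.002]
ft_force: [-0.1, 0.0, -1.1]
finger_gap: 0.0206
gripper_force: 78.5
bays1-4 blue at [down,up] [[0.35, 0.64], [0.3, 0.61], [0.24, 0.63], [0.0, 0.0]]
tote [ 0.6507 -0.1852 -0.089 ] mis 150.54502868652344 of 4701.0
pos [622.8  58.  235.4] heading -0.23 shift [-12.6 207.5 169.3] turn 4.77 j6 1.49 t 34.17
pos [622.8  58.  235.4] heading -0.23 shift [-18.  271.3 169.3] turn 4.77 j6 1.49 t 34.17
pos [622.8  58.  235.4] heading -0.23 shift [ 77.1 215.1 169. ] turn 4.77 j6 1.49 t 34.17
pos [622.8  58.  235.4] heading -0.23 shift [ 71.7 278.9 169. ] turn 4.77 j6 1.49 t 34.17
```

```bash
python3 -m creep '{"targets":[10.3,40,0,0,10.3,40,0,0,10.3,40,0,0,10.3,40,0,0,10.3,40,0,0,10.3,40,0,0,10.3,39,0,0,0,0,30,4.5,0,0,45,0,0,0,45,0,0,0,25,0,0,0,12,0,0,0,6,0,0,0,3,0,0,0,0,0,0,0,0,0]}' - 80; python3 -c "
from h import *
plan([.6,.1,.07],0)"
```

```text
clock: 36.17
tool_pos: [0.6957, -0.2216, 0.0725]
tool_rot: [0.0, 0.999, -0.041, 0.001]
ft_force: [0.6, -0.3, -1.0]
finger_gap: 0.0208
gripper_force: 78.7
pos [ 695.7 -221.6   72.5] heading -4.72 shift [-121.8 -312.6    2. ] turn -4.72 j6 1.19 t 36.17
```

```bash
python3 -m creep '{"targets":[0,0,3,0,0,0,1.5,0,0,0,0,0]}' && python3 -m creep '{"targets":[0,0,0,0,0,0,0,0,0,0,0,0,0,0,-20,0,0,0,-40,0,0,0,-45,0,0,0,-35,0,0,0,0,-4.6,0,0,0,0]}' -0.15; python3 - <<'E'
from h import *
plan([.6243,.108,.21],-.15)
f,K,T=cam("wrist"); h=cv2.cvtColor(f,cv2.COLOR_BGR2HSV); cv2.imwrite("pics/w11.png",f)
n,l,st,ce=cv2.connectedComponentsWithStats(((h[...,0]>105)&(h[...,0]<128)&(h[...,1]>150)).astype(np.uint8))
print([(x.tolist(),ray(c,K,T,.097).round(3).tolist()) for x,c in zip(st[1:],ce[1:]) if x[4]>200])
E
```

```text
clock: 36.55
tool_pos: [0.695, -0.2213, 0.0667]
tool_rot: [-0.0, 0.999, -0.041, -0.0]
ft_force: [-0.2, -0.4, -1.2]
finger_gap: 0.0209
gripper_force: 78.8
clock: 37.67
tool_pos: [0.6955, -0.2215, 0.2091]
tool_rot: [0.001, 1.0, -0.001, 0.001]
ft_force: [0.1, 0.7, -0.4]
finger_gap: 0.0359
gripper_force: 0.0
pos [ 695.5 -221.5  209.1] heading -0.17 shift [ -72.1 -329.3   -1.5] turn -0.02 j6 1.11 t 37.67
[([302, 199, 32, 73, 1568], [0.698, -0.222, 0.097])]
```

```bash
python3 -m creep '{"targets":[-9,-41.2,0,0,-9,-41.2,0,0,-9,-41.2,0,0,-9,-41.2,0,0,-9,-41.2,0,0,-9,-41.2,0,0,-9,-41.2,0,0,-9,-41.2,0,0,0,0,0,0,0,0,30,0,0,0,30,0,0,0,25,0,0,0,12,0,0,0,5,0,0,0,0,0,0,0,0,0]}' && python3 -m creep '{"targets":[0,0,0,0,0,0,0,0,0,0,0,0,0,0,0,0,0,0,0,0]}' -1 80 && python3 -m creep '{"targets":[0,0,-10,0,0,0,-20,0,0,0,-35,0,0,0,-45,0,0,0,-20,0,0,0,0,0,0,0,0,0]}'; python3 - <<'E'
from h import *
pops(); t=tote(None); c,s=np.cos(t[2]),np.sin(t[2])
for x,y in((.045,.032),): plan([t[0]+c*x-s*y,t[1]+s*x+c*y,.067],-5)
E
```

```text
clock: 39.72
tool_pos: [0.6245, 0.1083, 0.1058]
tool_rot: [0.0, 1.0, -0.001, 0.001]
ft_force: [0.4, 0.5, 0.7]
finger_gap: 0.036
gripper_force: 0.0
clock: 40.35
tool_pos: [0.6244, 0.1084, 0.1056]
tool_rot: [-0.0, 1.0, -0.001, 0.001]
ft_force: [-0.6, -0.7, 5.3]
finger_gap: 0.0206
gripper_force: 78.0
clock: 41.22
tool_pos: [0.6225, 0.1084, 0.2333]
tool_rot: [-0.0, 1.0, -0.001, -0.002]
ft_force: [-0.3, -0.3, -2.7]
finger_gap: 0.0207
gripper_force: 78.2
bays1-4 blue at [down,up] [[0.34, 0.64], [0.3, 0.61], [0.01, 0.0], [0.0, 0.0]]
tote [ 0.6506 -0.1847 -0.0749] mis 765.091552734375 of 4099.0
pos [622.5 108.4 232.9] heading -0.13 shift [ 76.6 264.4 165.6] turn 4.87 j6 1.57 t 41.33
```

```bash
python3 -m creep '{"targets":[11,38,0,0,11,38,0,0,11,38,0,0,11,38,0,0,11,38,0,0,11,38,0,0,10.5,36.5,0,0,0,0,30,4.5,0,0,45,0,0,0,45,0,0,0,25,0,0,0,12,0,0,0,6,0,0,0,3,0,0,0,1,0,0,0,0,0,0,0,0,0]}' - 80 &&  python3 -m creep '{"targets":[0,0,0,0,0,0,0,0,0,0,0,0,0,0,-20,0,0,0,-40,0,0,0,-45,0,0,0,-35,0,0,0,0,-4.6,0,0,0,0]}' -0.15; python3 - <<'E'
from h import *
plan([.6243,.158,.21],-.15)
f,K,T=cam("wrist"); h=cv2.cvtColor(f,cv2.COLOR_BGR2HSV); cv2.imwrite("pics/w12.png",f)
n,l,st,ce=cv2.connectedComponentsWithStats(((h[...,0]>105)&(h[...,0]<128)&(h[...,1]>150)).astype(np.uint8))
print([(x.tolist(),ray(c,K,T,.097).round(3).tolist()) for x,c in zip(st[1:],ce[1:]) if x[4]>200])
E
```

```text
clock: 43.45
tool_pos: [0.7001, -0.1564, 0.0685]
tool_rot: [0.0, 0.999, -0.04, 0.001]
ft_force: [0.2, -0.2, -2.2]
finger_gap: 0.0209
gripper_force: 78.5
clock: 44.58
tool_pos: [0.7001, -0.1564, 0.21]
tool_rot: [0.0, 1.0, -0.001, 0.001]
ft_force: [0.4, 0.3, -0.8]
finger_gap: 0.0365
gripper_force: 0.0
pos [ 700.1 -156.4  210. ] heading -0.07 shift [ -76.2 -314.3   -0.5] turn 0.08 j6 1.2 t 44.58
[([302, 198, 33, 73, 1568], [0.703, -0.157, 0.097]), ([384, 205, 39, 73, 1605], [0.698, -0.221, 0.097])]
```

Both stand upright in the tote. Now drive 2.

```bash
python3 -m creep '{"targets":[-9.5,-39.3,0,0,-9.5,-39.3,0,0,-9.5,-39.3,0,0,-9.5,-39.3,0,0,-9.5,-39.3,0,0,-9.5,-39.3,0,0,-9.5,-39.3,0,0,-9.5,-39.3,0,0,0,0,0,0,0,0,30,0,0,0,30,0,0,0,25,0,0,0,12,0,0,0,6,0,0,0,0,0,0,0,0,0]}' && python3 -m creep '{"targets":[0,0,0,0,0,0,0,0,0,0,0,0,0,0,0,0,0,0,0,0]}' -1 80 && python3 -m creep '{"targets":[0,0,-10,0,0,0,-20,0,0,0,-35,0,0,0,-45,0,0,0,-20,0,0,0,0,0,0,0,0,0]}'; python3 - <<'E'
from h import *
pops(); t=tote(None); t=[.6507,-.185,-.087]; c,s=np.cos(t[2]),np.sin(t[2])
for x,y in((-.045,-.032),): plan([t[0]+c*x-s*y,t[1]+s*x+c*y,.065],-5)
E
```

```text
clock: 46.62
tool_pos: [0.6246, 0.1581, 0.1058]
tool_rot: [-0.0, 1.0, -0.0, 0.001]
ft_force: [0.0, -0.2, 0.1]
finger_gap: 0.036
gripper_force: 0.0
clock: 47.25
tool_pos: [0.6245, 0.1582, 0.1056]
tool_rot: [-0.0, 1.0, -0.0, 0.001]
ft_force: [-0.1, 0.3, 6.2]
finger_gap: 0.0211
gripper_force: 78.0
clock: 48.12
tool_pos: [0.6225, 0.1581, 0.2333]
tool_rot: [0.0, 1.0, -0.0, -0.002]
ft_force: [0.6, 0.7, -1.4]
finger_gap: 0.0213
gripper_force: 78.3
bays1-4 blue at [down,up] [[0.33, 0.65], [0.0, 0.0], [0.01, 0.0], [0.0, 0.0]]
tote [ 0.6504 -0.1849 -0.0904] mis 1272.6202392578125 of 3570.0
pos [622.6 158.1 232.8] heading -0.02 shift [-18.6 371.  168. ] turn 4.98 j6 1.65 t 48.23
```

```bash
python3 -m creep '{"targets":[-2,41.2,0,0,-2,41.2,0,0,-2,41.2,0,0,-2,41.2,0,0,-2,41.2,0,0,-2,41.2,0,0,-2,41.2,0,0,-2,41.2,0,0,-2,41.2,0,0,0,0,30,4.5,0,0,45,0,0,0,45,0,0,0,25,0,0,0,12,0,0,0,6,0,0,0,3,0,0,0,1,0,0,0,0,0,0,0,0,0]}' - 80 &&  python3 -m creep '{"targets":[0,0,0,0,0,0,0,0,0,0,0,0,0,0,-20,0,0,0,-40,0,0,0,-45,0,0,0,-35,0,0,0,0,-4.6,0,0,0,0]}' -0.15; python3 - <<'E'
from h import *
plan([.6243,.208,.21],-.15)
f,K,T=cam("wrist"); h=cv2.cvtColor(f,cv2.COLOR_BGR2HSV); cv2.imwrite("pics/w13.png",f)
n,l,st,ce=cv2.connectedComponentsWithStats(((h[...,0]>105)&(h[...,0]<128)&(h[...,1]>150)).astype(np.uint8))
print([(x.tolist(),ray(c,K,T,.097).round(3).tolist()) for x,c in zip(st[1:],ce[1:]) if x[4]>200])
E
```

```text
clock: 50.6
tool_pos: [0.606, -0.2128, 0.0684]
tool_rot: [0.0, 0.999, -0.039, 0.0]
ft_force: [-0.4, -0.1, -1.5]
finger_gap: 0.0208
gripper_force: 78.7
clock: 51.72
tool_pos: [0.606, -0.2128, 0.2098]
tool_rot: [0.001, 1.0, 0.0, 0.001]
ft_force: [0.1, 0.5, -0.2]
finger_gap: 0.0357
gripper_force: 0.0
pos [ 606.  -212.8  209.8] heading 0.03 shift [  18.5 -420.7   -0.7] turn 0.18 j6 1.06 t 51.73
[([218, 58, 35, 89, 2140], [0.701, -0.158, 0.097]), ([312, 67, 38, 87, 2106], [0.696, -0.222, 0.097]), ([301, 198, 33, 74, 1591], [0.609, -0.213, 0.097]), ([269, 366, 24, 18, 347], [0.483, -0.182, 0.097])]
```

```bash
python3 -m creep '{"targets":[1.8,-42.1,0,0,1.8,-42.1,0,0,1.8,-42.1,0,0,1.8,-42.1,0,0,1.8,-42.1,0,0,1.8,-42.1,0,0,1.8,-42.1,0,0,1.8,-42.1,0,0,1.8,-42.1,0,0,1.8,-42.1,0,0,0,0,0,0.2,0,0,30,0,0,0,30,0,0,0,25,0,0,0,12,0,0,0,6,0,0,0,0,0,0,0,0,0]}' && python3 -m creep '{"targets":[0,0,0,0,0,0,0,0,0,0,0,0,0,0,0,0,0,0,0,0]}' -1 80 && python3 -m creep '{"targets":[0,0,-10,0,0,0,-20,0,0,0,-35,0,0,0,-45,0,0,0,-20,0,0,0,0,0,0,0,0,0]}'; python3 - <<'E'
from h import *
pops(); t=tote(None); t=[.6507,-.185,-.087]; c,s=np.cos(t[2]),np.sin(t[2])
for x,y in((-.045,.032),): plan([t[0]+c*x-s*y,t[1]+s*x+c*y,.065],-5)
E
```

```text
clock: 54.02
tool_pos: [0.6239, 0.2085, 0.1059]
tool_rot: [-0.0, 1.0, -0.001, 0.001]
ft_force: [0.0, -0.1, 0.9]
finger_gap: 0.0361
gripper_force: 0.0
clock: 54.65
tool_pos: [0.6238, 0.2086, 0.1056]
tool_rot: [-0.0, 1.0, -0.001, 0.001]
ft_force: [-0.9, -0.1, 4.8]
finger_gap: 0.0209
gripper_force: 78.0
clock: 55.52
tool_pos: [0.6218, 0.2082, 0.2332]
tool_rot: [0.0, 1.0, -0.001, -0.002]
ft_force: [0.3, 0.4, -0.4]
finger_gap: 0.0207
gripper_force: 78.3
bays1-4 blue at [down,up] [[0.0, 0.01], [0.0, 0.0], [0.0, 0.0], [0.0, 0.0]]
tote [ 0.6502 -0.184  -0.0712] mis 1961.713134765625 of 2887.0
pos [621.9 208.2 232.7] heading -0.13 shift [-11.7 357.3 168. ] turn 4.87 j6 1.73 t 55.62
```

```bash
python3 -m creep '{"targets":[-1.3,39.7,0,0,-1.3,39.7,0,0,-1.3,39.7,0,0,-1.3,39.7,0,0,-1.3,39.7,0,0,-1.3,39.7,0,0,-1.3,39.7,0,0,-1.3,39.7,0,0,-1.3,39.7,0,0,0,0,30,4.5,0,0,45,0,0,0,45,0,0,0,25,0,0,0,12,0,0,0,6,0,0,0,3,0,0,0,1,0,0,0,0,0,0,0,0,0]}' - 80 &&  python3 -m creep '{"targets":[0,0,0,0,0,0,0,0,0,0,0,0,0,0,-20,0,0,0,-40,0,0,0,-45,0,0,0,-35,0,0,0,-40,0,0,-50,0,0,0,-50,0,0,0,-50,0,0,0,-50,0,0,0,-50,0,0,0,0,0,0]}' -0.15; python3 - <<'E'
from h import *
f,K,T=cam("top"); g,_,_=cam("scene")
o=np.zeros((600,800,3),np.uint8); o[:,:]=cv2.resize(f[80:410,190:510][:240],(800,600)); o=cv2.resize(f[90:390,180:500],(640,600))
o=np.hstack([cv2.resize(f[90:390,190:490],(440,440)),cv2.resize(g[130:370,170:510],(360,254)).repeat(1,0) if 0 else cv2.copyMakeBorder(cv2.resize(g[130:370,170:510],(360,254)),0,186,0,0,cv2.BORDER_CONSTANT)])
cv2.imwrite("pics/fin.png",o); print(o.shape); plan([.6,.1,.2],0)
E
```

```text
clock: 58.0
tool_pos: [0.611, -0.149, 0.0684]
tool_rot: [0.0, 0.999, -0.04, 0.001]
ft_force: [0.0, 0.6, -2.5]
finger_gap: 0.021
gripper_force: 78.7
clock: 59.75
tool_pos: [0.6304, 0.1041, 0.2478]
tool_rot: [-0.0, 0.999, -0.038, -0.0]
ft_force: [0.3, 0.1, -0.7]
finger_gap: 0.0365
gripper_force: 0.0
(440, 800, 3)
pos [630.6 100.7 247.7] heading -4.54 shift [-30.5   3.   47.7] turn -4.54 j6 1.63 t 59.85
```

View pics/fin.png

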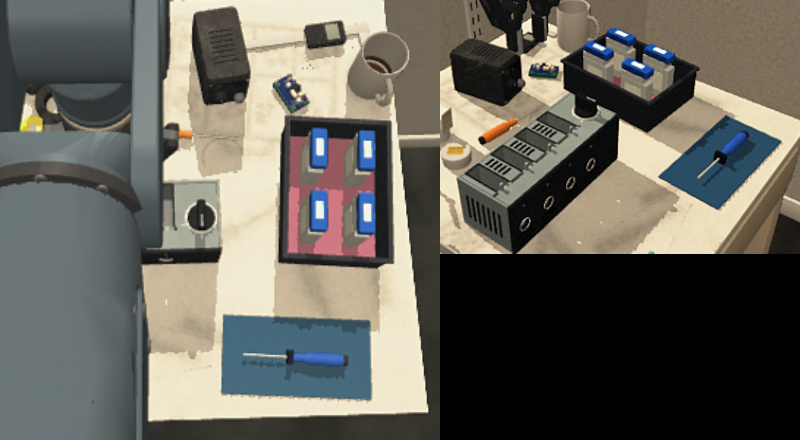

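The final picture shows all four drives upright in the tote, at about (285–390, 120–265) in the top view. The screwdriver is on the mat, the dock is empty and the knob is back at rest.

```bash
python3 -c "
from plant import manip
print(manip.close_job())"
```

```text
the job is handed in; nothing more can be done
None
```

I handed the job in at about 60 s: knob twisted to its stop and sprung back, all four drives released and standing upright in the tote, the screwdriver back on the blue mat, and no other tools touched; the hand-in returned no verdict.

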